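# Hot lid off the pot with the lid lifter

### The job

The lid of the pot on the cork mat is hot: take the lid lifter from its rest, hook its tongue under the lid's loop handle and lift the lid off the pot, keeping it level and never touching it with the gripper or arm. Set the lid down, without dropping it, in the middle of the round wooden board, unhook the lifter and lay it back in the two notches of its rest, pointing the same way as before. Leave everything else on the table where it is.

Things in the scene. Friction and masses are not known exactly. Their poses are not given: they have to be found in the camera images.
- pot: Low steel pot, fixed, 180 mm across, on a 200 mm cork mat that is part of it. Origin on the table under its centre, z up. Rim at height 85 mm, inner diameter 172 mm. Two wire handles stick out 120 mm from the centre along its +x and -x, at height 70 mm. It stands left or right of the lifter's rest, the board on the other side. (Not the small saucepan with a knob.)
- lid: Loose steel lid, about 0.34 kg, 188 mm across, balanced about its axis. Origin: centre of its underside, z up. A plug 160 mm across, 8 mm deep, hangs inside the rim; flange at 8-13 mm; dome top at 18 mm. A strap loop arches over the middle in the lid's y-z plane, open along its x (both ways alike). Turned up to about 0.9 rad from the world's x.
- lid_loop (a point): Centre of the underside of the loop's flat crown, 54 mm above the lid's origin; the tongue bears here. Crown 5 mm thick, 30 mm wide along y, then sloping down to legs 54 mm apart (inside); strap 16 mm wide along x. Axes as the lid's.
- board: Round wooden board, fixed in place, 220 mm across, 15 mm thick; origin on the table under its centre, z up. Empty at the start.
- lifter: Loose lid lifter, 0.22 kg, a C open to its own +x. Wooden handle bar along x: from x = -95 to +65 mm, 16 mm wide (y), 18 mm high. Origin on the bar's underside, mid-width, z up. At x = -60 to -50 mm a 12 mm wide steel neck goes down to a flat tongue. It lies in the rest at the start.
- lifter_grip (a point): Centre of the bar at the place to pinch it from above, 9 mm above the lifter's origin; axes as the lifter's. The bar is free between the rest's posts from x = -74 to +44 mm.
- lifter_tongue (a point): On the tongue's top face, 70 mm straight below the lifter's origin: where the loop is best carried. Tongue 12 mm wide (y), 8 mm thick, reaching forward from the neck to x = +24 mm, with a 6 mm high upturned lip at its tip (x = 18 to 24 mm). Axes as the lifter's.
- rest: Fixed steel rest for the lifter; origin on the table, z up. Base 170 x 48 x 8 mm; two 12 mm thick posts centred at x = +50 and -80 mm. Each has a notch, its bottom 110 mm up and 24 mm wide, lips flaring out to height 138 mm. The bar lies in both notches, lifter's origin 110 mm above the rest's, x along x; neck and tongue hang between the posts.
- oil_bottle: Bystander: glass oil bottle, 60 mm across, 220 mm tall; origin under its centre.
- spice_jar: Bystander: small glass jar, 56 mm across, 85 mm tall; origin under its centre.
- mug: Bystander: white mug, 76 mm across, 85 mm tall; origin under its centre.
- rolling_pin: Bystander: wooden rolling pin lying along its x, 320 mm long, 42 mm thick; origin under its middle.
- turner: Bystander: wooden-handled turner lying along its x, 260 mm long; origin on the table.
- lifter_nose (a point): Front end of the handle bar, at x = +65 mm and 9 mm above the lifter's origin.
Not all that is in view belongs to the job. There is more than one size of the lifter; the one meant has the size given above.

How it is judged (in metres and radians):
On the way, in this order (a step that is already met when the one before it is completed fails the run):
1. the lid hangs level from the lifter, at least 25 mm above where it sat on the pot (z of lid in the frame of pot above 0.102 m and contact force between lid and lifter above 1 N and contact force between lid and pot below 0.1 N and angle between lid's own z axis and vertical below 0.25 rad), for 0.2 s.
2. the lid lies flat on the board, centred within 30 mm, with the lifter off it (horizontal distance between lid and board below 0.03 m and angle between lid's own z axis and vertical below 0.06 rad and contact force between lid and board above 1 N and contact force between lid and lifter below 0.1 N and linear speed of lid below 0.03 m/s), for 0.2 s.
At the end, for the whole second after the job is handed in: The lid lies at rest, right way up and flat (within 0.06 rad) on the wooden board with its centre within 30 mm of the board's, and the lifter lies at rest in both notches of its rest, as at the start (within 20 mm along, 8 mm across, 5 mm in height), tongue down (horizontal distance between lid and board below 0.03 m and z of lid in the frame of board below 0.02 m and angle between lid's own z axis and vertical below 0.06 rad and contact force between lid and board above 1 N and linear speed of each of lid, lifter below 0.02 m/s and x of lifter in the frame of rest between -0.02 and 0.02 m and y of lifter in the frame of rest between -0.008 and 0.008 m and z of lifter in the frame of rest between 0.105 and 0.115 m and x of lifter_nose in the frame of rest above 0.03 m and angle between lifter's own z axis and vertical below 0.25 rad and angle between the x axis of lifter and the x axis of rest, either way round below 0.1 rad and contact force between lifter and rest above 0.8 N); the robot touches nothing.
It fails at once if the gripper or arm touches the hot lid (contact force between any of the fingers, the arm and lid above 0.3 N).
It fails at once if the lid tips more than 0.3 rad (angle between lid's own z axis and vertical above 0.3 rad).
It fails at once if the lid is dropped (falls faster than 0.4 m/s off the lifter) (linear speed of lid above 0.4 m/s and contact force between lid and lifter below 0.05 N).
It fails at once if a bystander is moved more than 30 mm (distance of any of oil_bottle, spice_jar, mug, rolling_pin, turner from where it was at the start of the episode above 0.03 m).
It also fails if it takes over 62 s, if anything falls off the work surface, if the arm or the gripper's body presses on something with over 40 N, if the wrist force passes 120 N, or if a joint passes its speed limit or range.

### The arm

A 6-joint arm with a two-finger parallel gripper is mounted at the origin on the work surface. World frame = base frame: x ahead of the robot, y to its left, z up, the work surface at z = 0. Lengths are in mm, angles in rad, forces in N, time in s.
With the tool pointing down it reaches from about 400 to 925 mm from the base axis. Payload 12.5 kg.
Tool frame: the origin (TCP) lies on the centre line of the jaws, within the pads' length; the fingertips stand 17 mm ahead of it and the grasp point (between the pads) lies 2 mm behind it; z points along the fingers, y is the line along which they close (so a half turn about z gives the same grasp; the last joint's range is limited). The gripper opens to 95 mm and grips with 3 to 60 N. Pads are 20 mm wide; open, the fingers measure 119 mm over their backs; the gripper's body (75 mm by 180 mm) begins 59 mm behind the grasp point.
Start: joints at [1.134, 0.491, 1.559, -0, 1.092, -0.106], TCP at [202.984, 591.139, 208.061] pointing down, gripper open.
Joint ranges: [-3.1, 3.1], [-0.84, 2.19], [0.05, 2.79], [-1.13, 4.28], [0.06, 2.93], [-2.69, 2.69]. Speed limits (rad/s): [2.22, 2.22, 2.79, 3.14, 3.14, 3.14].

### API

Orientations are given as [roll, pitch, yaw] about the fixed x, y, z axes, in that order (R = Rz(yaw) Ry(pitch) Rx(roll)).
In Python, from cell import env gives the robot as it stands.
- The arm moves only by the tool drive_tool, never from a script. Its argument "deltas" is text: rows parted by semicolons, each of 4 numbers parted by spaces: the shift along the world's x, y, z normalised to -1 to 1, where 1 is 100 mm, then the turn about the world's z normalised to -1 to 1, where 1 is 180 degrees. A call has 1 to 10 rows; each row shifts and turns the commanded pose from where the row before left it; what a row does not reach is not made up. A row lasts 1/12 s, in which the tool goes at most 41.7 mm and 7.16 degrees, less where a joint would pass 70% of its speed; a pose out of reach is approached as far as the arm can. A call with a number of a shift or a turn outside -1 to 1 is refused whole. A call with a gripper value outside its range is refused whole. "gripper" is the closure, from 0 (fully open) to 1 (shut), set as the call begins (left out, the last holds). The fingers move at their own pace and stop on an object; the grip force is fixed at half the most. Time passes only in rows, so rows that do not move let the fingers close. It gives the time, the measured TCP pose, the force, the opening and the grip force at its end, in the units of the state.
- env.state(): the state, without advancing time (a new reading comes with each control period).
- env.read_camera(name): name is "scene" or "side" or "wrist"; returns (picture, depth): 384x512x3 uint8, red, green, blue; 384x512 float32, mm along the optical axis (not along the pixel's ray), 0 where there is no reading.
- env.camera_params(name): a dict with "mtx" (3x3 intrinsics, pixels), "camera_from_world" (4x4, takes a point from world to camera coordinates); the wrist camera has in their place "mount" (4x4, takes a point from camera to tool coordinates, whose origin is the TCP and whose axes are the flange's). Camera axes: x right, y down, z forward; pixel columns grow to the right and rows downward; lengths in mm; the calibration is good to about 2 mm. The wrist camera is an equidistant fisheye: a pixel r from the principal point sees the ray r / f radians off the axis. A picture is of the moment at which its call begins: read the wrist's pose just before it. camera_params takes no time and is no camera call.
- env.job_done(): hands the job in; it is judged then, once.
The state is a dict: "t": time; "joints": joint angles; "qvel": joint speeds; "tau": joint torques, N m; "eef_pos": TCP position; "tcp_rot": TCP orientation; "ft_force": force on the tool from outside, world axes, zero at the start; "moment": the same for the moment, N m; "opening": opening from 0.0 (shut) to 1.0 (fully open); "grip_force": force on a finger pad.
Only numpy, scipy, OpenCV 4.12 (cv2) and the standard library are available. Lean on these libraries where they do the work, as an engineer would, in place of code of your own. Each camera call takes 0.05 s, during which the arm holds its last target. There are 200 camera calls.

## Working session

There is one attempt and no reset: what is moved stays moved. The work goes in short steps, Python scripts to look and compute and a tool call to move; the robot and the scene stay as the last step left them, time stands still between calls to the robot, and variables do not carry over. Pictures are saved under pics/ and viewed, at most 10 in all, crops included, and the job is handed in when it is done.

Besides the shell and the picture viewer there is one more tool, called as name(argument=value, ...) on one line, values as JSON. drive_tool: Moves the arm, as the interface text tells. Its arguments: {"type":"object","properties":{"deltas":{"type":"string"},"gripper":{"type":"number"}},"required":["deltas"]}

```bash
mkdir -p pics
cat > h.py <<'E'
import numpy as np,cv2
from cell import env
def snap(n):
    im,d=env.read_camera(n); np.savez(f'{n}.npz',im=im,d=d); return im,d
def world(n):
    z=np.load(f'{n}.npz'); im,d=z['im'],z['d']; p=env.camera_params(n)
    K=np.array(p['mtx']);T=np.linalg.inv(np.array(p['camera_from_world']))
    v,u=np.indices(d.shape); c=np.stack([(u-K[0,2])/K[0,0]*d,(v-K[1,2])/K[1,1]*d,d],-1)
    return im,d,c@T[:3,:3].T+T[:3,3]
E
python3 - <<'E'
from h import *
for n in ('scene','side'):
    im,d=snap(n); cv2.imwrite(f'pics/{n}.png',cv2.resize(im[...,::-1],(800,600)))
    p=env.camera_params(n);print(np.linalg.inv(p['camera_from_world']).round(2)[:3,3])
print(env.state())
E
```

```text
[1252.15  404.68  918.04]
[ 383.48 -802.83 1036.08]
{'t': 0.1, 'joints': array([ 1.13438714e+00,  4.91505101e-01,  1.55935385e+00,  2.37429829e-05,
        1.09171054e+00, -1.05548310e-01]), 'qvel': array([-1.02115983e-04, -2.48636503e-03, -2.10634189e-03, -1.29481382e-03,
       -6.53301576e-04, -5.87006642e-05]), 'tau': array([ 2.11444880e-03, -6.13618255e+01, -2.58600748e+01,  6.93652011e-02,
        4.69973939e-02, -3.06748086e-05]), 'eef_pos': array([202.89060114, 590.93385185, 207.52850727]), 'tcp_rot': array([-3.14062346e+00, -1.23854995e-04,  2.81072076e+00]), 'ft_force': array([-0.25288941,  0.7735536 ,  0.37987718]), 'moment': array([-0.02789355,  0.02546512, -0.01840073]), 'grip_force': 0.0, 'opening': 1.0003010765629359}
```

View pics/scene.png

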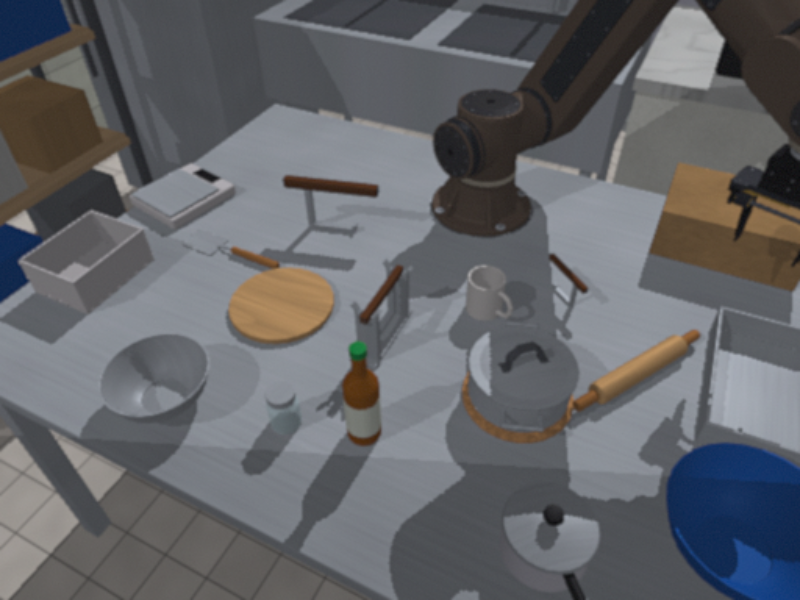

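View pics/side.png

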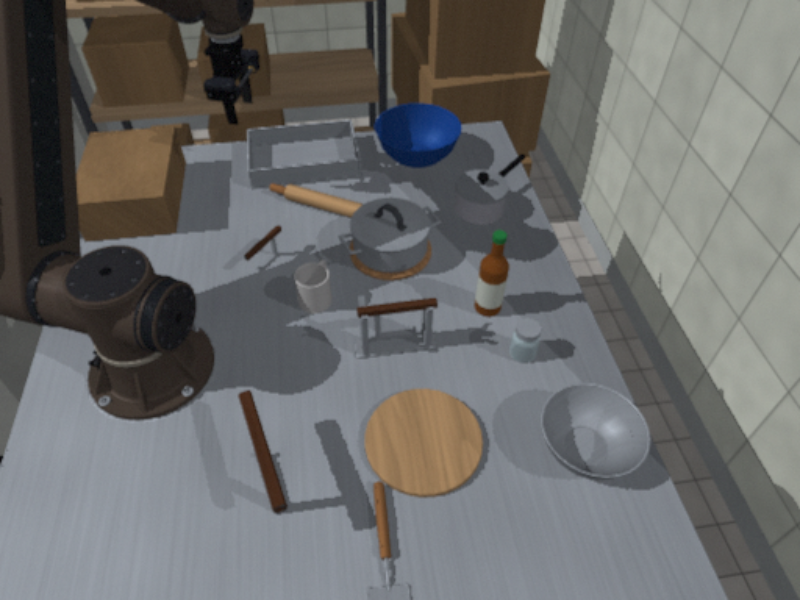

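The scene view shows the rested lifter at (380,293), the board at (282,303), the lid on the pot at (525,365) with its loop at (525,352), the bottle at (360,400) and the mug at (487,292). Next I'll measure them from depth.

Run:
```python
from h import *
for n in ('scene','side'):
    im,d,w=world(n); s=0.64
    def box(u0,v0,u1,v1):
        return (slice(int(v0*s),int(v1*s)),slice(int(u0*s),int(u1*s)))
    B={'scene':dict(bar=(350,255,415,330),board=(220,260,340,345),lid=(460,325,585,430),mug=(460,260,515,325),bot=(335,335,390,445)),
       'side':dict(bar=(350,290,445,325),board=(355,380,490,500),lid=(340,195,440,275),mug=(290,255,335,315),bot=(470,225,515,320))}[n]
    Z=dict(bar=(112,145),board=(10,20),lid=(88,112),mug=(75,95),bot=(120,300))
    for k,b in B.items():
        sl=box(*b); p=w[sl].reshape(-1,3); p=p[(d[sl]>0).ravel()]
        q=p[(p[:,2]>Z[k][0])&(p[:,2]<Z[k][1])]
        if len(q)<5: print(n,k,len(q));continue
        xy=q[:,:2].astype(np.float32); r=cv2.minAreaRect(xy); 
        c,rad=cv2.minEnclosingCircle(xy)
        print(n,k,len(q),'zmed',np.median(q[:,2]).round(1),q[:,2].max().round(1),'circ',np.round(c,1),round(rad,1),'rect',np.round(r[0],1),np.round(r[1],1),round(r[2],1))
    sl=box(*B['lid']); p=w[sl].reshape(-1,3); q=p[(p[:,2]>125)&(p[:,2]<160)]
    xy=q[:,:2].astype(np.float32); r=cv2.minAreaRect(xy);vx=cv2.fitLine(xy,cv2.DIST_L2,0,.01,.01).ravel()
    print(n,'loop',len(q),q.mean(0).round(1),q[:,2].max().round(1),np.round(r[0],1),np.round(r[1],1),round(r[2],1),'dir',np.degrees(np.arctan2(vx[1],vx[0])).round(1))
    sl=box(*B['bar']); p=w[sl].reshape(-1,3); q=p[(p[:,2]>120)&(p[:,2]<150)]
    vx=cv2.fitLine(q[:,:2].astype(np.float32),cv2.DIST_L2,0,.01,.01).ravel();print('bar dir',np.degrees(np.arctan2(vx[1],vx[0])).round(1))
    b=B['bar'];c=im[int((b[1]-25)*s):int((b[3]+60)*s),int((b[0]-20)*s):int((b[2]+20)*s),::-1]
    f=390/c.shape[1]; c=cv2.resize(c,None,fx=f,fy=f,interpolation=cv2.INTER_CUBIC)[:590]
    cv2.imwrite(f'c_{n}.png',c)
a,b=[cv2.imread(f'c_{n}.png') for n in('scene','side')]
H=max(a.shape[0],b.shape[0]); o=np.zeros((H,a.shape[1]+b.shape[1],3),np.uint8);o[:a.shape[0],:a.shape[1]]=a;o[:b.shape[0],a.shape[1]:]=b
cv2.imwrite('pics/crop1.png',o);print(o.shape)
```

```text
scene bar 433 zmed 126.2 142.1 circ [506.8 -10. ] 81.1 rect [506.9 -15.1] [162.2  59.1] 1.1
scene board 2490 zmed 14.4 19.9 circ [ 509.8 -269.8] 136.4 rect [ 515.9 -249.2] [233.  217.9] 15.6
scene lid 2573 zmed 91.2 111.1 circ [532.5 272.4] 94.4 rect [532.4 272.3] [185.2 183.6] 15.1
scene mug 161 zmed 82.0 87.2 circ [371.9 164.8] 83.0 rect [377.9 153.2] [159.   74.2] 27.2
scene bot 629 zmed 153.1 222.8 circ [724.1  62.2] 29.9 rect [728.7  66.4] [47.2 57.9] 40.8
scene loop 105 [534.4 271.3 133.2] 139.5 [532.1 272.2] [18.6 50.5] 42.1 dir -48.4
bar dir 1.1
side bar 428 zmed 125.1 140.2 circ [503.6 -18.8] 79.9 rect [503.5 -14.9] [159.8  59. ] 0.8
side board 3954 zmed 13.6 19.9 circ [ 502.3 -256.7] 128.1 rect [ 518.7 -248. ] [218.1 218.8] 2.9
side lid 996 zmed 90.6 112.0 circ [527.6 269.8] 95.0 rect [528.3 269.4] [182.9 184.7] 32.7
side mug 122 zmed 80.6 86.6 circ [338.8 139.3] 43.8 rect [338.6 134.6] [74.2 76.4] 15.0
side bot 373 zmed 152.1 222.7 circ [718.   58.2] 30.1 rect [714.7  51.8] [43.8 58.8] 64.9
side loop 50 [530.1 270.2 131.8] 138.4 [530.2 272.4] [19.6 48.8] 40.8 dir -45.0
bar dir 1.0
(590, 780, 3)
```

View pics/crop1.png

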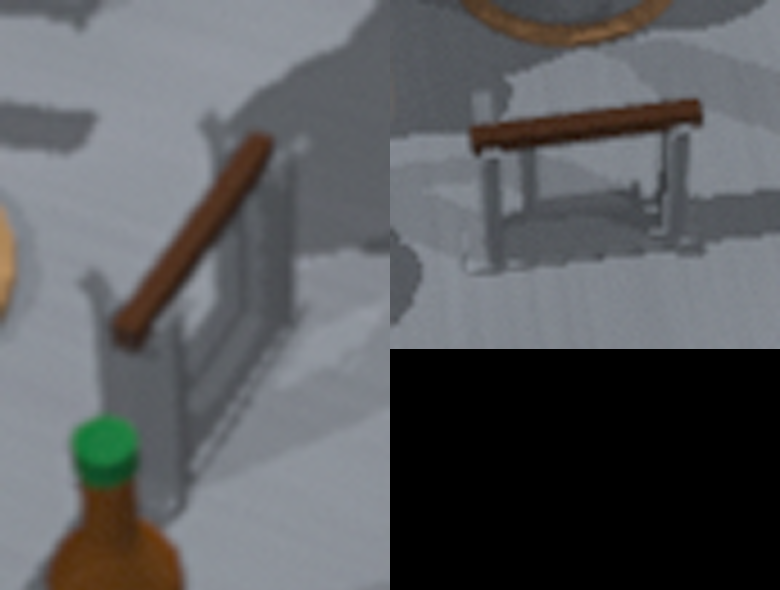

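The crops show the bar from about x=426 to 585 with its overhangs alike. In the side view there is a neck-like vertical at (528,180) by the left post and an upturned tip at (635,185), so the tongue seems to point to world +x. I'll check that with depth.

Run:
```python
from h import *
for n in ('scene','side'):
    im,d,w=world(n); i=im.astype(int)
    m=(abs(w[...,0]-505)<100)&(abs(w[...,1]+15)<60)&(d>0)
    br=m&(i[...,0]>i[...,2]*1.6)&(w[...,2]>105)&(w[...,2]<135)
    q=w[br]; t=q[q[:,2]>np.percentile(q[:,2],40)]
    r=cv2.minAreaRect(t[:,:2].astype(np.float32));r2=cv2.minAreaRect(q[:,:2].astype(np.float32))
    vx=cv2.fitLine(t[:,:2].astype(np.float32),cv2.DIST_L2,0,.01,.01).ravel()
    print(n,len(t),np.round(r[0],1),np.round(r[1],1),'all',np.round(r2[0],1),np.round(r2[1],1),'dir',np.degrees(np.arctan2(vx[1],vx[0])).round(2),'z',np.percentile(t[:,2],[10,50,90]).round(1))
    k=m&(abs(w[...,1]+15)<9)&(w[...,2]>12)&(w[...,2]<105)
    for z0 in range(15,105,15):
        s=w[k&(w[...,2]>=z0)&(w[...,2]<z0+15)]
        print(z0,np.sort(s[:,0]).astype(int))
```

```text
scene 111 [508.1 -11. ] [151.9  12.5] all [508.5 -11. ] [153.   13.4] dir 1.04 z [126.6 128.  129.4]
15 [440 441 441 441 442 442 442 442 442 443 443 443 444 445 571 572 572 572
 573 574 574 577]
30 [439 441 441 441 441 442 442 442 442 443 443 444 444 466 467 467 467 467
 468 470 470 470 472 473 473 475 475 476 477 478 478 478 479 481 483 483
 483 485 486 486 487 487 488 489 490 490 490 493 493 493 494 494 496 497
 498 498 500 500 501 501 502 503 505 505 506 507 507 508 509 511 512 514
 514 514 515 515 516 519 521 521 523 524 526 530 530 570 571 571 572 573
 573 573 574]
45 [441 441 442 442 442 442 442 442 442 442 443 443 444 463 465 468 468 468
 468 469 469 469 470 470 470 471 471 472 472 473 473 570 571 571 572 572
 572 572 572 572 572 572 573 573 573 573 573 573 574 574 574 574 575]
60 [441 441 441 442 442 442 443 443 443 443 443 444 444 445 463 465 467 467
 468 468 469 469 469 470 470 470 471 471 471 471 472 472 569 571 571 571
 572 572 572 573 573 573 573 573 573 573 573 574]
75 [440 441 442 442 442 443 443 443 443 444 445 446 462 464 464 464 468 469
 469 469 470 470 470 471 471 
[... 387 characters left out ...]
 458 458 458 461 461 465 465 465 468 468 468 469 469 471 472 472
 473 475 475 475 476 478 478 478 479 481 481 482 484 485 485 485 487 488
 488 489 491 491 491 492 494 494 494 495 496 497 498 498 499 501 501 502
 503 504 504 504 505 507 507 508 509 511 511 512 512 512 513 514 514 515
 515 517 517 517 518 518 521 521 521 522 522 524 524 525 526 527 527 528
 529 531 531 531 532 534 534 535 537 537 537 537 540 540 558 559 559 559
 559]
45 [459 459 461 462 462 462 465 465 465 466 481 537 538 540 541 558 559 559
 559 559 559]
60 [459 459 459 459 462 462 462 465 465 466 559 559 559]
75 [429 429 429 459 459 460 462 462 463 466 466 558 558 560]
90 [429 460 460 460 462 463 463 466 466 466 559 559 559]
```

The neck is at x of about 460-472, so the tongue points to world +x. The grip point is near (518,-14,119) with yaw 1.1°. I'll move above it.

drive_tool(deltas="0.1 -0.2 0.06 0.006;0.16 -0.31 0.06 0.006;0.16 -0.31 0.06 0.006;0.16 -0.31 0.06 0.006;0.16 -0.31 0.06 0.006;0.16 -0.31 0.06 0.006;0.16 -0.31 0.04 0.006;0.16 -0.31 0 0.006;0.16 -0.31 0 0.006;0.16 -0.31 0 0.006", gripper=0)

```text
t: 0.93
eef_pos: [357.3, 290.5, 248.1]
tcp_rot: [3.142, 0.0, 3.0]
ft_force: [0.8, 0.3, 0.5]
opening: 0.999
grip_force: 0.0
```

drive_tool(deltas="0.16 -0.31 0 0.006;0.16 -0.31 0 0.006;0.16 -0.31 0 0.006;0.16 -0.31 0 0.006;0.16 -0.31 0 0.006;0.16 -0.31 0 0.006;0.16 -0.31 0 0.006;0.16 -0.31 0 0.006;0.16 -0.31 0 0.006;0.11 -0.21 0 0")

```text
t: 1.77
eef_pos: [512.9, -10.5, 247.8]
tcp_rot: [-3.141, -0.0, -3.114]
ft_force: [0.2, 1.1, 0.1]
opening: 0.999
grip_force: 0.0
```

drive_tool(deltas="0 0 0 0;0 0 0 0;0 0 0 0")

```text
t: 2.02
eef_pos: [511.5, -7.5, 247.8]
tcp_rot: [3.141, -0.001, -3.115]
ft_force: [0.2, 0.8, -0.5]
opening: 0.998
grip_force: 0.0
```

```bash
cat >> h.py <<'E'
from scipy.spatial.transform import Rotation
def wristworld():
    s=env.state(); im,d=env.read_camera('wrist'); p=env.camera_params('wrist'); K=np.array(p['mtx'])
    T=np.eye(4);T[:3,:3]=Rotation.from_euler('xyz',s['tcp_rot']).as_matrix();T[:3,3]=s['eef_pos']
    T=T@np.array(p['mount'])
    v,u=np.indices(d.shape); x=(u-K[0,2])/K[0,0];y=(v-K[1,2])/K[1,1];th=np.hypot(x,y)+1e-9
    k=np.tan(th)/th; c=np.stack([x*k*d,y*k*d,d],-1)
    return im,d,c@T[:3,:3].T+T[:3,3]
E
python3 - <<'E'
from h import *
im,d,w=wristworld(); i=im.astype(int)
cv2.imwrite('pics/w1.png',im[...,::-1])
m=(d>0)&(abs(w[...,0]-505)<110)&(abs(w[...,1]+12)<40)&(w[...,2]>115)&(w[...,2]<140)&(i[...,0]>1.5*i[...,2])
q=w[m];print(len(q))
t=q[abs(q[:,2]-np.median(q[:,2]))<4]
r=cv2.minAreaRect(t[:,:2].astype(np.float32));vx=cv2.fitLine(t[:,:2].astype(np.float32),cv2.DIST_L2,0,.01,.01).ravel()
print(np.round(r,1) if 0 else r,np.degrees(np.arctan2(vx[1],vx[0])),np.median(q[:,2]),vx[2:])
E
```

```text
1980
((503.59002685546875, -12.338388442993164), (155.6548309326172, 14.17857837677002), 1.2336620092391968) 1.5017216 127.93123609745462 [499.53867  -12.582896]
```

View pics/w1.png

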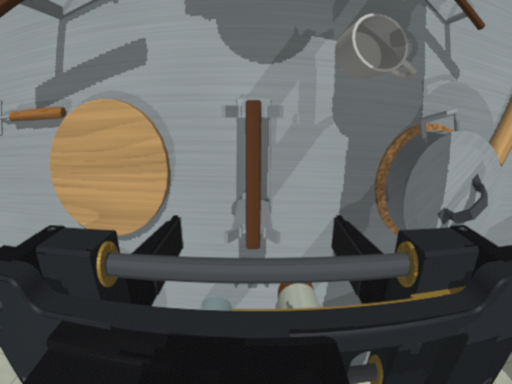

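The wrist view shows the bar at (253,175), square between the fingers at y of about -12.5. I'll descend and grip it.

drive_tool(deltas="0.065 -0.05 -0.1 -0.001;0 0 -0.25 0;0 0 -0.25 0;0 0 -0.25 0;0 0 -0.2 0;0 0 -0.15 0;0 0 -0.11 0;0 0 0 0;0 0 0 0")

```text
t: 2.82
eef_pos: [518.4, -12.4, 116.6]
tcp_rot: [3.141, -0.001, -3.117]
ft_force: [0.4, -0.3, 0.9]
opening: 1.005
grip_force: 0.0
```

drive_tool(deltas="0 0 0 0;0 0 0 0;0 0 0 0;0 0 0 0;0 0 0 0;0 0 0 0;0 0 0 0;0 0 0 0;0 0 0 0;0 0 0 0", gripper=1)

```text
t: 3.65
eef_pos: [518.5, -12.9, 117.1]
tcp_rot: [3.141, -0.0, -3.117]
ft_force: [0.3, 0.1, 0.2]
opening: 0.356
grip_force: 0.0
```

drive_tool(deltas="0 0 0 0;0 0 0 0;0 0 0 0;0 0 0 0;0 0 0 0;0 0 0 0;0 0 0 0;0 0 0 0;0 0 0 0;0 0 0 0")

```text
t: 4.48
eef_pos: [518.5, -12.8, 117.1]
tcp_rot: [3.141, -0.0, -3.117]
ft_force: [1.0, 0.2, 0.7]
opening: 0.161
grip_force: 30.0
```

drive_tool(deltas="0 0 0.05 0;0 0 0.15 0;0 0 0.25 0;0 0 0.25 0;0 0 0.25 0;0 0 0.25 0;0 0 0.25 0;0 0 0.15 0;0 0 0 0;0 0 0 0")

```text
t: 5.32
eef_pos: [518.3, -12.9, 277.1]
tcp_rot: [-3.141, 0.001, -3.117]
ft_force: [-0.3, 0.2, -3.1]
opening: 0.164
grip_force: 30.0
```

drive_tool(deltas="-0.02 0.1 0 0.019;-0.04 0.2 0 0.019;-0.04 0.22 0 0.019;-0.04 0.22 0 0.019;-0.04 0.22 0 0.019;-0.04 0.22 0 0.019;-0.04 0.22 0 0.019;-0.04 0.22 0 0.019;-0.04 0.22 0 0.019;-0.04 0.22 0 0.019")

```text
t: 6.15
eef_pos: [479.6, 194.0, 275.3]
tcp_rot: [3.14, -0.003, -2.518]
ft_force: [-0.2, -0.4, -1.5]
opening: 0.159
grip_force: 30.0
```

drive_tool(deltas="-0.04 0.18 0 0.019;-0.02 0.1 0 0.019;0 0 0 0;0 0 0 0;0 0 0 0")

```text
t: 6.57
eef_pos: [474.4, 220.5, 276.2]
tcp_rot: [3.141, -0.001, -2.403]
ft_force: [-0.8, 0.6, -1.8]
opening: 0.163
grip_force: 30.0
```

Run:
```python
from h import *
for n in('scene','side'):
    im,d=snap(n)
    im,d,w=world(n)
    q=w[(d>0)&(abs(w[...,0]-530)<45)&(abs(w[...,1]-271)<45)&(w[...,2]>120)&(w[...,2]<143)]
    xy=q[:,:2].astype(np.float32);
    if len(q)>5: print(n,len(q),cv2.minAreaRect(xy),q[:,2].max())
im,d,w=wristworld();i=im.astype(int)
cv2.imwrite('pics/w2.png',im[...,::-1])
k=(d>0)&(np.hypot(w[...,0]-530,w[...,1]-271)<105)
for lo,hi in((86,93),(122,145)):
    q=w[k&(w[...,2]>lo)&(w[...,2]<hi)]
    if len(q)>5: print(lo,len(q),cv2.minAreaRect(q[:,:2].astype(np.float32)))
s=env.state();print(s['eef_pos'],s['tcp_rot'],s['ft_force'])
```

```text
scene 128 ((531.778564453125, 271.80120849609375), (19.388107299804688, 59.53730773925781), 44.38956069946289) 137.4889808461818
side 58 ((529.5366821289062, 271.1127624511719), (18.640789031982422, 53.24683380126953), 38.876747131347656) 138.70491505305654
86 4678 ((525.2989501953125, 263.89996337890625), (177.85809326171875, 166.49005126953125), 2.138340950012207)
[474.60175444 220.40940757 276.79558322] [ 3.14137068e+00 -4.56603969e-04 -2.40301402e+00] [ 0.61747659  1.05054578 -2.6894624 ]
```

View pics/w2.png

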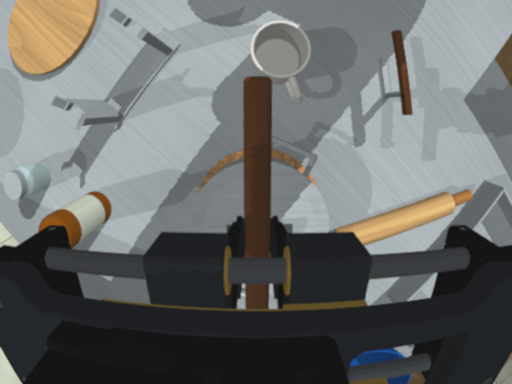

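In the wrist view the bar, held at (257,190), points toward the lid, which the gripper hides. The static cameras put the loop at (530.6,271.4) with the axis at about 42°, so it lines up. I'll descend and slide in.

drive_tool(deltas="0 0 -0.1 0;0 0 -0.2 0;0 0 -0.2 0;0 0 -0.2 0;0 0 -0.1 0;0 0 -0.03 0;0 0 0 0;0 0 0 0")

```text
t: 7.38
eef_pos: [474.9, 221.1, 194.7]
tcp_rot: [-3.141, 0.001, -2.401]
ft_force: [0.1, -0.3, -1.7]
opening: 0.161
grip_force: 30.0
```

drive_tool(deltas="0.04 0.036 0 0;0.07 0.064 0 0;0.07 0.064 0 0;0.07 0.064 0 0;0.07 0.064 0 0;0.07 0.064 0 0;0.07 0.064 0 0;0.06 0.055 0 0;0.04 0.036 0 0;0 0 0 0")

```text
t: 8.22
eef_pos: [531.2, 272.9, 193.8]
tcp_rot: [3.141, 0.0, -2.401]
ft_force: [-0.8, -0.9, -2.9]
opening: 0.164
grip_force: 30.0
```

Run:
```python
from h import *
s=env.state();print(s['eef_pos'],s['tcp_rot'],s['ft_force'])
L=[]
for n,b in(('scene',(275,190,400,290)),('side',(200,90,300,190))):
    im,d=snap(n); c=im[b[1]:b[3],b[0]:b[2],::-1]; L.append(cv2.resize(c,(400,int(400*c.shape[0]/c.shape[1])),interpolation=cv2.INTER_CUBIC)[:320])
cv2.imwrite('pics/hook.png',np.hstack(L)); print([l.shape for l in L])
```

```text
[531.17168887 272.89510459 193.77956586] [ 3.14147085e+00  4.74970542e-05 -2.40080358e+00] [-0.81448623 -0.87916425 -2.93953858]
[(320, 400, 3), (320, 400, 3)]
```

View pics/hook.png

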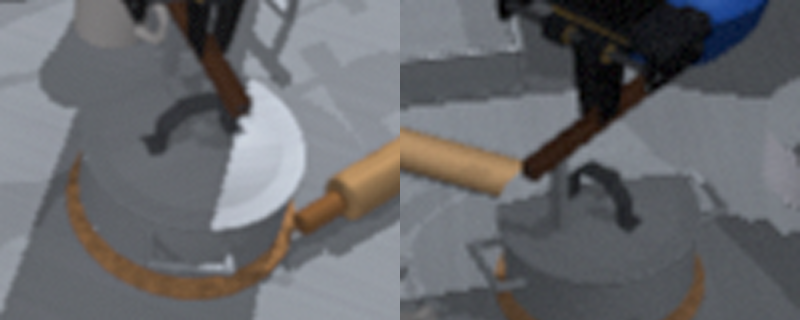

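The crop shows the neck behind the loop at (560,195) and the tongue through the loop, with no force on the wrist. I'll lift gently.

drive_tool(deltas="0 0 0.03 0;0 0 0.03 0;0 0 0.03 0;0 0 0.03 0;0 0 0.02 0;0 0 0.02 0;0 0 0.02 0;0 0 0.02 0;0 0 0 0;0 0 0 0")

```text
t: 9.15
eef_pos: [530.5, 272.2, 214.0]
tcp_rot: [3.141, -0.0, -2.401]
ft_force: [0.5, 0.9, -6.1]
opening: 0.156
grip_force: 30.0
```

drive_tool(deltas="0 0 0.03 0;0 0 0.05 0;0 0 0.08 0;0 0 0.1 0;0 0 0.12 0;0 0 0.12 0;0 0 0.12 0;0 0 0.12 0;0 0 0.08 0;0 0 0.04 0")

```text
t: 9.98
eef_pos: [530.7, 272.3, 302.0]
tcp_rot: [-3.141, 0.002, -2.401]
ft_force: [-0.5, 0.1, -5.7]
opening: 0.165
grip_force: 30.0
```

drive_tool(deltas="0 0 0.02 0;0 0 0 0;0 0 0 0;0 0 0 0;0 0 0 0;0 0 0 0")

```text
t: 10.48
eef_pos: [530.4, 272.2, 301.7]
tcp_rot: [3.141, -0.001, -2.401]
ft_force: [1.1, 0.5, -4.6]
opening: 0.165
grip_force: 30.0
```

Run:
```python
from h import *
s=env.state();print(s['eef_pos'],s['tcp_rot'],s['ft_force'])
L=[]
for n,b in(('scene',(270,130,410,260)),('side',(190,60,310,171))):
    im,d=snap(n); c=im[b[1]:b[3],b[0]:b[2],::-1]; L.append(cv2.resize(c,(400,int(400*c.shape[0]/c.shape[1])),interpolation=cv2.INTER_CUBIC)[:365])
    im,d,w=world(n); q=w[(d>0)&(np.hypot(w[...,0]-530,w[...,1]-271)<110)&(w[...,2]>165)&(w[...,2]<210)]
    A=np.c_[q[:,:2],np.ones(len(q))]; print(n,len(q),np.percentile(q[:,2],[5,50,95]),cv2.minAreaRect(q[:,:2].astype(np.float32)),np.linalg.lstsq(A,q[:,2],rcond=None)[0])
cv2.imwrite('pics/lift.png',np.hstack([l[:360] for l in L]))
```

```text
[530.41092717 272.20442125 301.66555248] [ 3.14122175e+00 -6.59171113e-04 -2.40113134e+00] [ 1.0820853   0.49270809 -4.62840851]
scene 2862 [181.14421976 184.62762071 189.18768749] ((532.3102416992188, 272.9602355957031), (187.08926391601562, 185.37062072753906), 86.5051040649414) [-9.09213271e-03  8.98332511e-03  1.87485970e+02]
side 1294 [178.99516198 183.36774609 188.16857856] ((529.00244140625, 270.9925842285156), (187.18739318847656, 182.9872589111328), 21.093191146850586) [-2.44804602e-03  1.35811299e-02  1.81484686e+02]
```

View pics/lift.png

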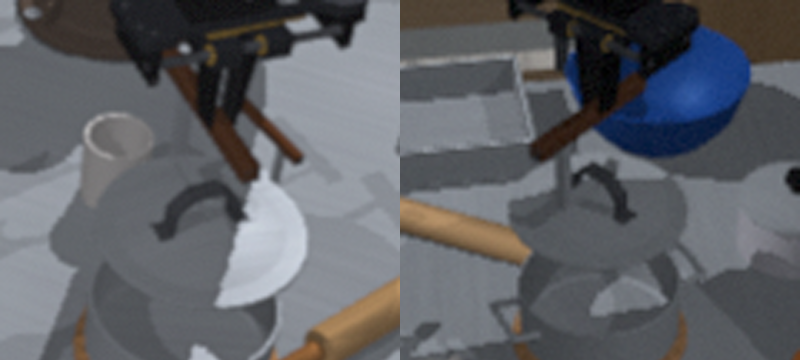

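The crops show the lid hanging level (tilt fit about 0.01 rad) well above the pot. I'll carry it to the board, turning back on the way.

drive_tool(deltas="0 -0.03 0 -0.003;0 -0.06 0 -0.006;-0.005 -0.1 0 -0.008;-0.005 -0.14 0 -0.008;-0.005 -0.18 0 -0.008;-0.005 -0.2 0 -0.008;-0.005 -0.2 0 -0.008;-0.005 -0.2 0 -0.008;-0.005 -0.2 0 -0.008;-0.005 -0.2 0 -0.008")

```text
t: 11.42
eef_pos: [526.0, 119.1, 302.2]
tcp_rot: [-3.141, 0.0, -2.634]
ft_force: [0.8, -0.2, -4.9]
opening: 0.16
grip_force: 30.0
```

drive_tool(deltas="-0.005 -0.2 0 -0.008;-0.005 -0.2 0 -0.008;-0.005 -0.2 0 -0.008;-0.005 -0.2 0 -0.008;-0.005 -0.2 0 -0.008;-0.005 -0.2 0 -0.008;-0.005 -0.2 0 -0.008;-0.005 -0.2 0 -0.008;-0.005 -0.2 0 -0.008;-0.005 -0.2 0 -0.008")

```text
t: 12.25
eef_pos: [520.6, -80.8, 302.3]
tcp_rot: [-3.141, 0.0, -2.885]
ft_force: [-0.6, -1.1, -4.9]
opening: 0.166
grip_force: 30.0
```

drive_tool(deltas="-0.005 -0.2 0 -0.008;-0.005 -0.2 0 -0.008;-0.005 -0.2 0 -0.008;-0.005 -0.2 0 -0.008;-0.005 -0.2 0 -0.008;-0.005 -0.18 0 -0.008;-0.005 -0.14 0 -0.008;0 -0.1 0 -0.006;0 -0.05 0 -0.005;0 -0.03 0 0")

```text
t: 13.08
eef_pos: [517.7, -229.3, 302.0]
tcp_rot: [3.141, -0.0, -3.094]
ft_force: [-0.2, -0.1, -5.2]
opening: 0.166
grip_force: 30.0
```

Run:
```python
from h import *
s=env.state();print(s['t'],s['eef_pos'],s['tcp_rot'],s['ft_force'],s['joints'])
for n in('scene','side'):
    snap(n)
    im,d,w=world(n); q=w[(d>0)&(np.hypot(w[...,0]-518,w[...,1]+249)<125)&(w[...,2]>165)&(w[...,2]<210)]
    A=np.c_[q[:,:2],np.ones(len(q))]; print(n,len(q),np.percentile(q[:,2],[5,50,95]),cv2.minAreaRect(q[:,:2].astype(np.float32)),np.linalg.lstsq(A,q[:,2],rcond=None)[0])
    q=w[(d>0)&(np.hypot(w[...,0]-518,w[...,1]+249)<40)&(w[...,2]>212)&(w[...,2]<230)]
    print(cv2.minAreaRect(q[:,:2].astype(np.float32)))
```

```text
13.0833 [ 517.70475412 -229.33780614  302.0145083 ] [ 3.14129850e+00 -9.86116481e-05 -3.09438073e+00] [-0.20618821 -0.1313207  -5.22003852] [-5.33752325e-01  3.24144016e-01  1.57266786e+00  2.02416425e-04
  1.24502465e+00 -2.15182537e+00]
scene 1772 [181.36868384 185.14154619 189.89380283] ((523.17578125, -227.84803771972656), (184.767578125, 185.9810791015625), 29.1167049407959) [-1.76175687e-03  1.24241535e-02  1.89253629e+02]
((515.0504760742188, -229.73370361328125), (40.05534362792969, 55.82611846923828), 64.29147338867188)
side 2835 [180.52923863 184.01655465 188.58478286] ((517.7408447265625, -237.86672973632812), (169.1648712158203, 185.64340209960938), 86.16100311279297) [3.44415352e-03 7.42982282e-03 1.84396798e+02]
((512.1034545898438, -232.37506103515625), (44.53881072998047, 51.91553497314453), 58.799896240234375)
```

drive_tool(deltas="0 -0.03 0 0;0 -0.05 0 0;0 -0.06 -0.02 0;0 -0.04 -0.05 0;0 -0.015 -0.1 0;0 0 -0.15 0;0 0 -0.18 0;0 0 -0.18 0;0 0 -0.18 0;0 0 -0.18 0")

```text
t: 14.02
eef_pos: [517.6, -248.1, 196.3]
tcp_rot: [3.141, -0.001, -3.092]
ft_force: [-0.4, -0.3, -5.0]
opening: 0.162
grip_force: 30.0
```

drive_tool(deltas="0 0 -0.15 0;0 0 -0.1 0;0 0 -0.06 0;0 0 -0.04 0;0 0 -0.03 0;0 0 0 0;0 0 0 0")

```text
t: 14.6
eef_pos: [518.2, -248.4, 160.5]
tcp_rot: [-3.141, 0.001, -3.092]
ft_force: [-0.4, -0.0, -4.8]
opening: 0.164
grip_force: 30.0
```

Run:
```python
from h import *
s=env.state();print(s['t'],s['eef_pos'],s['tcp_rot'],s['ft_force'])
for n in('scene','side'):
    snap(n)
    im,d,w=world(n); q=w[(d>0)&(np.hypot(w[...,0]-518,w[...,1]+249)<115)&(w[...,2]>27)&(w[...,2]<65)]
    A=np.c_[q[:,:2],np.ones(len(q))]; print(n,len(q),np.percentile(q[:,2],[5,50,95]),cv2.minAreaRect(q[:,:2].astype(np.float32)),np.linalg.lstsq(A,q[:,2],rcond=None)[0])
```

```text
14.6 [ 518.16190107 -248.37815498  160.50808994] [-3.14127103e+00  5.93933226e-04 -3.09224686e+00] [-0.37930924 -0.03219059 -4.80005089]
scene 1646 [39.69328873 43.50011827 48.52827854] ((521.537841796875, -246.36972045898438), (188.73675537109375, 186.093505859375), 44.343746185302734) [2.55549902e-03 8.94186289e-03 4.46791961e+01]
side 2249 [38.25030261 42.52341782 47.41428803] ((514.8060302734375, -253.65553283691406), (171.9564666748047, 186.15005493164062), 59.255374908447266) [8.04248073e-03 2.03736807e-02 4.40808120e+01]
```

Lid is 14 mm above the board and centred. I'll lower it slowly past contact to unload the tongue.

drive_tool(deltas="0 0 -0.02 0;0 0 -0.03 0;0 0 -0.03 0;0 0 -0.02 0;0 0 -0.02 0;0 0 -0.02 0;0 0 -0.02 0;0 0 -0.02 0;0 0 0 0;0 0 0 0")

```text
t: 15.53
eef_pos: [518.1, -248.3, 142.1]
tcp_rot: [-3.142, 0.0, -3.092]
ft_force: [0.9, 0.2, -2.4]
opening: 0.163
grip_force: 30.0
```

drive_tool(deltas="0 0 -0.02 0;0 0 -0.03 0;0 0 -0.03 0;0 0 -0.02 0;0 0 0 0;0 0 0 0;0 0 0 0;0 0 0 0")

```text
t: 16.2
eef_pos: [518.1, -248.3, 132.2]
tcp_rot: [-3.142, 0.0, -3.092]
ft_force: [0.1, 0.2, -1.8]
opening: 0.159
grip_force: 30.0
```

Run:
```python
from h import *
s=env.state();print(s['t'],s['eef_pos'],s['tcp_rot'],s['ft_force'])
for n in('scene','side'):
    snap(n)
    im,d,w=world(n)
    i=im.astype(int); q=w[(d>0)&(np.hypot(w[...,0]-518,w[...,1]+249)<115)&(w[...,2]>21)&(w[...,2]<45)&(i[...,0]<1.3*i[...,2])]
    A=np.c_[q[:,:2],np.ones(len(q))]; print(n,len(q),np.percentile(q[:,2],[5,50,95]),cv2.minAreaRect(q[:,:2].astype(np.float32)),np.linalg.lstsq(A,q[:,2],rcond=None)[0])
    c=im[150:250,120:250] if n=='scene' else im[210:340,210:330]
    cv2.imwrite(f'c_{n}.png',cv2.resize(c[...,::-1],(390,390),interpolation=cv2.INTER_CUBIC))
    q=w[(d>0)&(np.hypot(w[...,0]-518,w[...,1]+249)<40)&(w[...,2]>55)&(w[...,2]<78)]
    print(cv2.minAreaRect(q[:,:2].astype(np.float32)))
cv2.imwrite('pics/down.png',np.hstack([cv2.imread(f'c_{n}.png') for n in('scene','side')]))
```

```text
16.2 [ 518.06872935 -248.29763596  132.17114267] [-3.14155656e+00  2.36030274e-04 -3.09228623e+00] [ 0.05775519  0.16585735 -1.76269972]
scene 1591 [25.12690423 29.02040184 33.77113882] ((522.47607421875, -245.10675048828125), (185.46820068359375, 185.0262908935547), 68.29137420654297) [-2.05306499e-03 -2.91742289e-04  3.02414213e+01]
((517.8338012695312, -249.361328125), (55.04678726196289, 55.946014404296875), 38.351287841796875)
side 2085 [24.22813651 28.05377743 32.88285322] ((513.0767822265625, -256.7139587402344), (166.41493225097656, 185.86239624023438), 59.99911117553711) [1.97481104e-03 1.01454979e-02 3.00274074e+01]
((511.5165710449219, -263.2184753417969), (63.655906677246094, 34.357635498046875), 5.469823360443115)
```

View pics/down.png

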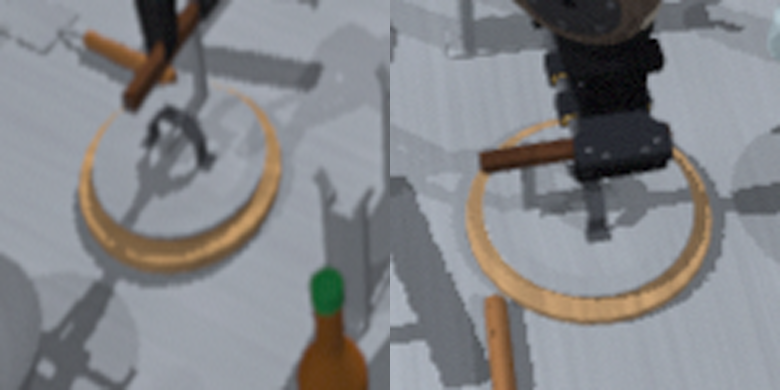

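The crops show the lid flat and centred on the board, with the tongue dropped clear of the crown. I'll back the lifter out along its -x, then raise it.

drive_tool(deltas="-0.03 -0.001 0 0;-0.06 -0.003 0 0;-0.1 -0.004 0 0;-0.12 -0.005 0 0;-0.12 -0.005 0 0;-0.12 -0.005 0 0;-0.1 -0.005 0 0;-0.06 -0.003 0 0;-0.04 -0.002 0 0;0 0 0 0")

```text
t: 17.13
eef_pos: [442.4, -251.7, 132.2]
tcp_rot: [3.142, 0.0, -3.093]
ft_force: [-0.3, 0.2, -1.5]
opening: 0.162
grip_force: 30.0
```

drive_tool(deltas="0 0 0.05 0;0 0 0.12 0;0 0 0.2 0;0 0 0.25 0;0 0 0.25 0;0 0 0.25 0;0 0 0.2 0;0 0 0.12 0;0 0 0 0;0 0 0 0")

```text
t: 17.97
eef_pos: [443.3, -251.5, 276.2]
tcp_rot: [-3.141, 0.001, -3.092]
ft_force: [-0.3, -0.4, -2.7]
opening: 0.166
grip_force: 30.0
```

drive_tool(deltas="0.03 0.08 0 -0.001;0.06 0.18 0 -0.001;0.08 0.24 0 -0.001;0.08 0.24 0 -0.001;0.08 0.24 0 -0.001;0.08 0.24 0 -0.001;0.08 0.24 0 -0.001;0.08 0.24 0 -0.001;0.08 0.24 0 0;0.08 0.24 0 0")

```text
t: 18.8
eef_pos: [515.9, -31.6, 274.9]
tcp_rot: [3.141, -0.002, -3.117]
ft_force: [1.2, 0.4, -2.4]
opening: 0.166
grip_force: 30.0
```

drive_tool(deltas="0.04 0.12 0 0;0.02 0.06 0 0;0 0 0 0;0 0 0 0;0 0 0 0;0 0 0 0")

```text
t: 19.3
eef_pos: [521.8, -16.5, 276.0]
tcp_rot: [-3.142, -0.0, -3.119]
ft_force: [-0.9, 0.2, -2.2]
opening: 0.165
grip_force: 30.0
```

Run:
```python
from h import *
s=env.state();print(s['t'],s['eef_pos'],s['tcp_rot'],s['ft_force'])
for n in('scene','side'):
    snap(n)
    im,d,w=world(n)
    i=im.astype(int); q=w[(d>0)&(np.hypot(w[...,0]-518,w[...,1]+249)<115)&(w[...,2]>21)&(w[...,2]<45)&(i[...,0]<1.3*i[...,2])]
    A=np.c_[q[:,:2],np.ones(len(q))]; print(n,len(q),np.percentile(q[:,2],[5,50,95]),cv2.minAreaRect(q[:,:2].astype(np.float32)),np.linalg.lstsq(A,q[:,2],rcond=None)[0])
    m=(d>0)&(abs(w[...,0]-505)<100)&(abs(w[...,1]+13)<50)&(i[...,0]>i[...,2]*1.6)&(w[...,2]>250)&(w[...,2]<300)
    print('bar',cv2.minAreaRect(w[m][:,:2].astype(np.float32)),np.percentile(w[m][:,2],[50,90]))
```

```text
19.3 [521.76681665 -16.46651251 275.99463715] [-3.14158373e+00 -1.84346732e-04 -3.11863817e+00] [-0.85839614  0.17175076 -2.20628473]
scene 1701 [25.13021057 28.89362515 33.80038988] ((521.191162109375, -246.0213623046875), (188.01119995117188, 183.03221130371094), 38.83633041381836) [-9.21477461e-04 -1.80139936e-03  2.92237839e+01]
bar ((513.0452270507812, -17.946815490722656), (149.33407592773438, 20.59331512451172), 3.5408358573913574) [285.69982598 287.99953696]
side 2833 [24.01718377 28.09019508 32.67056323] ((517.086669921875, -247.70132446289062), (187.16973876953125, 184.21151733398438), 77.1970443725586) [-1.21591012e-03  2.74215048e-04  2.88828017e+01]
bar ((506.3589172363281, -22.019819259643555), (158.4265594482422, 21.683835983276367), 1.4976513385772705) [282.84368145 286.21443279]
```

The lid stays flat and centred and the lifter has not slipped. I'll lower it into the rest at the pick pose.

drive_tool(deltas="-0.033 0.036 0 0;0 0 -0.1 0;0 0 -0.2 0;0 0 -0.25 0;0 0 -0.25 0;0 0 -0.25 0;0 0 -0.2 0;0 0 -0.1 0;0 0 -0.05 0;0 0 0 0")

```text
t: 20.23
eef_pos: [518.4, -11.9, 135.4]
tcp_rot: [3.141, -0.001, -3.117]
ft_force: [-0.2, 1.0, -1.0]
opening: 0.163
grip_force: 30.0
```

drive_tool(deltas="0 0 -0.05 0;0 0 -0.05 0;0 0 -0.03 0;0 0 -0.03 0;0 0 -0.02 0;0 0 -0.01 0;0 0 0 0;0 0 0 0;0 0 0 0")

```text
t: 20.98
eef_pos: [518.7, -12.0, 117.1]
tcp_rot: [3.142, 0.0, -3.117]
ft_force: [0.1, -0.4, -1.7]
opening: 0.164
grip_force: 30.0
```

drive_tool(deltas="0 -0.008 -0.006 0;0 0 0 0;0 0 0 0;0 0 0 0")

```text
t: 21.32
eef_pos: [518.9, -12.5, 117.0]
tcp_rot: [3.141, 0.001, -3.118]
ft_force: [-1.5, 4.0, 5.7]
opening: 0.165
grip_force: 30.0
```

drive_tool(deltas="0 0 0 0;0 0 0 0;0 0 0 0;0 0 0 0;0 0 0 0;0 0 0 0;0 0 0 0;0 0 0 0;0 0 0 0;0 0 0 0", gripper=0)

```text
t: 22.15
eef_pos: [518.7, -12.8, 116.4]
tcp_rot: [3.142, -0.0, -3.117]
ft_force: [0.3, 0.1, 0.1]
opening: 0.805
grip_force: 0.0
```

drive_tool(deltas="0 0 0 0;0 0 0.05 0;0 0 0.15 0;0 0 0.25 0;0 0 0.25 0;0 0 0.25 0;0 0 0.25 0;0 0 0.1 0;0 0 0 0;0 0 0 0")

```text
t: 22.98
eef_pos: [518.4, -12.7, 246.0]
tcp_rot: [3.141, 0.0, -3.117]
ft_force: [0.2, 0.1, -0.3]
opening: 1.0
grip_force: 0.0
```

Run:
```python
from h import *
s=env.state();print(s['t'],s['eef_pos'],s['ft_force'],s['opening'])
for n in('scene','side'):
    snap(n); im,d,w=world(n); i=im.astype(int)
    m=(d>0)&(abs(w[...,0]-505)<100)&(abs(w[...,1]+13)<50)&(i[...,0]>i[...,2]*1.6)&(w[...,2]>105)&(w[...,2]<140)
    print('bar',cv2.minAreaRect(w[m][:,:2].astype(np.float32)),np.percentile(w[m][:,2],[50,90]))
im,d,w=wristworld();i=im.astype(int);cv2.imwrite('pics/end.png',im[...,::-1])
m=(d>0)&(abs(w[...,0]-505)<110)&(abs(w[...,1]+12)<40)&(w[...,2]>115)&(w[...,2]<140)&(i[...,0]>1.5*i[...,2])
q=w[m];A=np.c_[q[:,:2],np.ones(len(q))];print(cv2.minAreaRect(q[:,:2].astype(np.float32)),np.median(q[:,2]),np.linalg.lstsq(A,q[:,2],rcond=None)[0])
```

```text
22.9833 [518.43021149 -12.72275424 246.04470396] [ 0.15055918  0.10501869 -0.30638037] 0.9995612029778685
bar ((507.21160888671875, -11.488068580627441), (159.13555908203125, 13.970271110534668), 0.8443787693977356) [126.69033208 129.19167518]
bar ((505.25543212890625, -16.141246795654297), (155.3793487548828, 17.217119216918945), 0.5218632221221924) [125.2616948 128.1362732]
((504.6551513671875, -12.83397102355957), (156.7694091796875, 13.488115310668945), 1.220079779624939) 128.0134098141162 [ 1.41855749e-03 -2.31504826e-02  1.26992687e+02]
```

View pics/end.png

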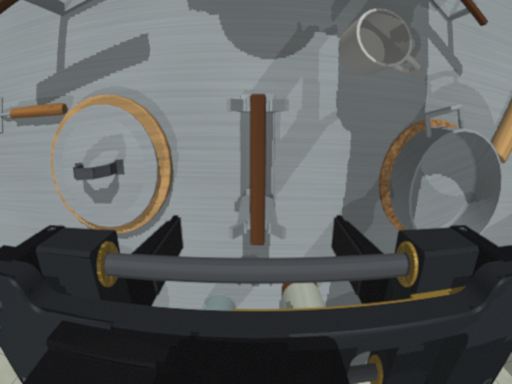

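The picture shows the lifter back in both notches at (258,170), matching its start pose within about 2 mm, and the lid centred on the board at (105,165). The pot is open and the gripper is clear, so I'm handing in.

```bash
python3 -c "
from cell import env
print(env.job_done())"
```

```text
the job is handed in; nothing more can be done
None
```

I set the lid flat in the middle of the board, laid the lifter back in both notches pointing the same way, and handed the job in at about 23 s; the hand-in returned no verdict.

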